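# Set the vial stage to its index, backlash taken up

### The job

Using the crank knob, wind the vial stage out past the index clip until you feel it come up against its end stop, without forcing it, then wind it back in towards the wheel so that its pointer lines up with the index clip and the wheel's slack is left taken up in that inward direction. Leave the glassware beside the stage undisturbed and do not push the carriage itself.

Things in the scene. Friction and masses are not known exactly. Their poses are not given: they have to be found in the camera images.
- stage_base: Fixed screw slide. Origin on the bench under the upright handwheel axis; x runs along the bed away from the wheel, z up. White gear housing 92 x 92 x 60 mm under the wheel; aluminium bed 90 mm wide to x = 0.37, end block with two steel stops there. One turn of the screw moves the carriage 40 mm: clockwise seen from above winds it out (+x), anticlockwise in.
- driver_bar: Steel bar 41 mm long, 8 mm wide, lying just above the wheel disc along this body's x axis, between the wheel's two pins; origin on the bench on the wheel axis, z up. It drives the stub through an overload spring: its x stays in line with the stub's in normal winding; pushed on against the end stop it gives clockwise, 0.1 rad per 10 N at the knob beyond 8 N.
- handwheel: Aluminium disc wheel, 128 mm across, top 80 mm above the bench; origin on the bench on its axis, z up. Loose on the screw: it turns freely (1 N at the knob) through 0.7 rad of slack between two upright pins that straddle the driver bar. Its x axis is parallel to the bar's with the slack taken up for winding in, 0.7 rad clockwise of it when taken up for winding out.
- knob_centre (a point): Centre of the black crank knob on the wheel: upright cylinder 20 mm in diameter, 52 mm tall, this point half-way up, 109 mm above the bench, 50 mm from the wheel axis. Grip its upper half, above the stub and pins. It spins freely on its own pin, so it can be held without turning the hand while it goes round.
- pointer (a point): Tip of the steel pointer blade on the carriage's side (stage's +y side), 46 mm above the bench. The carriage, 100 x 100 mm with a blue vial rack 112 mm high over all, slides along the stage's x: this tip is at x = 0.205 fully in and meets the hard end stop somewhere from 0.285 to 0.295 (feel for it).
- index_mark (a point): Tip of the blade of the steel index clip that stands fixed on the ledge beside the bed, 46 mm above the bench; axes as the stage's. The pointer lines up with it when both are at the same x along the stage. It lies about 20 to 48 mm in from where the pointer meets the end stop.
- reagent_bottle: Loose glass bottle with blue cap, 68 mm in diameter, 125 mm tall, standing beside the bed's far end on the stage's +y side. Origin at the centre of its underside. Bystander.
- amber_jar: Loose amber jar, 52 mm in diameter, 75 mm tall, standing on the stage's +y side. Origin at the centre of its underside. Bystander.
- beaker: Loose open glass beaker, 60 mm in diameter, 75 mm tall, on the stage's -y side. Origin at the centre of its underside. Bystander.
- screw_stub: Top end of the screw: upright steel stub 18 mm across on the wheel axis, top 93 mm above the bench, with a small tab 20 x 5 mm along this body's x axis. Origin on the bench on the wheel axis, z up. Turns with the screw; winding takes 0.24 N m (about 5 N at the knob), either way.

How it is judged (in metres and radians):
On the way:
1. the carriage is wound out past the index and right up to its end stop (x of pointer in the frame of stage_base above 0.2926 m), for 0.1 s.
At the end, for the whole second after the job is handed in: The pointer is within 2 mm of the index mark along the stage, the wheel stands within 0.25 rad of the end of its slack for winding in, and it is at rest and released (x of pointer in the frame of index_mark between -0.002 and 0.002 m and angle between the x axis of handwheel and the x axis of driver_bar, either way round below 0.25 rad and angular speed of handwheel below 0.1 rad/s); the robot touches nothing.
It fails at once if the stage is forced against its stop: the driver bar gives by more than 0.22 rad, about 30 N at the knob (angle between the x axis of driver_bar and the x axis of screw_stub, either way round above 0.22 rad).
It fails at once if the carriage is pushed directly (contact force between anything else and carriage above 2 N).
It fails at once if a bystander is moved more than 15 mm (distance of any of reagent_bottle, amber_jar, beaker from where it was at the start of the episode above 0.015 m).
It also fails if it takes over 72 s, if anything falls off the work surface, if the arm or the gripper's body presses on something with over 40 N, if the wrist force passes 120 N, or if a joint passes its speed limit or range.

### The arm

A 7-joint arm with a two-finger parallel gripper is mounted at the origin on the work surface. World frame = base frame: x ahead of the robot, y to its left, z up, the work surface at z = 0. Lengths are in mm, angles in degrees, forces in N, time in s.
With the tool pointing down it reaches from about 425 to 950 mm from the base axis. Payload 16.7 kg.
Tool frame: the origin (TCP) lies midway between the tips of the shut fingers; the grasp point (between the pads) lies 19 mm behind it; z points along the fingers, y is the line along which they close (so a half turn about z gives the same grasp; the last joint's range is limited). The gripper opens to 94 mm and grips with 3 to 60 N. Pads are 16 mm wide; open, the fingers measure 119 mm over their backs; the gripper's body (75 mm by 177 mm) begins 78 mm behind the grasp point.
Start: joints at [68.784, 24.414, 4.234, 92.017, -1.954, 63.644, -3.845], TCP at [147.804, -658.58, 184.967] pointing down, gripper open.
Joint ranges: [-163.25, 163.25], [-28.42, 122.38], [-70.27, 78.77], [12.13, 141.07], [-58.53, 238.53], [9.26, 117.41], [-156.51, 156.51]. Speed limits (degrees/s): [108.29, 108.29, 136.94, 136.94, 172.46, 172.46, 172.46].

### API

Orientations are given as a 3x3 rotation matrix whose columns are the frame's x, y, z axes.
In Python, from cell import get_state, get_image, get_calibration, sign_off gives the robot as it stands.
- The arm moves only by the tool carry_out, never from a script. Its arguments are lists of equal length, an entry for each row: "offset": the shift along the tool's x, y, z in mm, a list of three; "roll": the turn about the tool's z in degrees; "gripper": the finger opening in mm, from 0 to 94. A call has 1 to 10 rows; each row shifts and turns the commanded pose from where the row before left it, along the tool's axes as they then stand; what a row does not reach is not made up. A row lasts 1/8 s, in which the tool goes at most 62.5 mm and 10.7 degrees, less where a joint would pass 70% of its speed; a pose out of reach is approached as far as the arm can. A call with a gripper value outside its range is refused whole. The fingers move at their own pace and stop on an object; the grip force is fixed at half the most. Time passes only in rows, so rows that do not move let the fingers close. It gives the time, the measured TCP pose, the force, the opening and the grip force at its end, in the units of the state.
- get_state(): the state, without advancing time (a new reading comes with each control period).
- get_image(name): name is "side" or "top"; returns the picture (480x640x3 uint8, red, green, blue); there is no depth.
- get_calibration(name): a dict with "mtx" (3x3 intrinsics, pixels), "k1" (the pictures are not rectified: a ray, as slopes to the right and down, at radius r is drawn at 1 + k1 r^2 times it, then the intrinsics apply), "eye" and "attitude" of the camera in the world. Camera axes: x right, y down, z forward; pixel columns grow to the right and rows downward; lengths in mm; the calibration is good to about 2 mm. A picture is of the moment at which its call begins. get_calibration takes no time and is no camera call.
- sign_off(): hands the job in; it is judged then, once.
The state is a dict: "t": time; "joint_positions": joint angles; "joint_vel": joint speeds; "effort": joint torques, N m; "position": TCP position; "eef_rot": TCP orientation; "force": force on the tool from outside, world axes, zero at the start; "wrist_torque": the same for the moment, N m; "grip_width": finger opening in mm; "gripper_force": force on a finger pad.
Only numpy, scipy, OpenCV 4.12 (cv2) and the standard library are available. Lean on these libraries where they do the work, as an engineer would, in place of code of your own. Each camera call takes 0.05 s, during which the arm holds its last target. There are 200 camera calls.

## Working session

There is one attempt and no reset: what is moved stays moved. The work goes in short steps, Python scripts to look and compute and a tool call to move; the robot and the scene stay as the last step left them, time stands still between calls to the robot, and variables do not carry over. Pictures are saved under pics/ and viewed, at most 10 in all, crops included, and the job is handed in when it is done.

Besides the shell and the picture viewer there is one more tool, called after "Emit:" as a command line: name --pt "numbers of a row" for each row, then --argument value for the rest. carry_out: Moves the arm, as the interface text tells. Its arguments: {"type":"object","properties":{"offset":{"type":"array"},"roll":{"type":"array"},"gripper":{"type":"array"}},"required":["offset","roll","gripper"]}

```bash
mkdir -p pics; python3 - <<'E'
from cell import *
import cv2
for n in("side","top"):
    cv2.imwrite(f"pics/{n}0.png",get_image(n)[:,:,::-1]); print(n,get_calibration(n))
s=get_state();print(s)
E
```

```text
side {'mtx': array([[496.03980119,   0.        , 315.8263488 ],
       [  0.        , 496.03980119, 242.86875507],
       [  0.        ,   0.        ,   1.        ]]), 'k1': -0.06301883640755068, 'eye': array([ 199.37532458, -536.67737841,  496.70989278]), 'attitude': array([[ 0.78411057, -0.35504015,  0.50903547],
       [-0.62036804, -0.42496231,  0.65920447],
       [-0.01772316, -0.83267853, -0.553473  ]])}
top {'mtx': array([[503.71127688,   0.        , 320.03856125],
       [  0.        , 503.71127688, 245.6505681 ],
       [  0.        ,   0.        ,   1.        ]]), 'k1': -0.006041202869779876, 'eye': array([512.12896244, -40.08097786, 852.11223869]), 'attitude': array([[ 0.019968  , -0.99570809,  0.09036965],
       [-0.99972288, -0.01875756,  0.014224  ],
       [-0.01246784, -0.09062864, -0.99580671]])}
{'t': 0.1, 'joint_positions': array([68.78209616, 24.44516051,  4.23172713, 92.04969111, -1.95360069,
       63.64560108, -3.84306629]), 'joint_vel': array([-0.00480241, -0.1410431 , -0.05600136, -0.10154354, -0.06432223,
        0.07747061, -0.02645298]), 'effort': array([ 9.00343090e-03, -9.37455010e+01,  3.67648177e+00, -4.55037940e+01,
       -4.87054931e-02,  1.68126152e-02,  1.07969363e-04]), 'position': array([ 147.71364778, -658.18172773,  184.34776666]), 'eef_rot': array([[ 9.75719704e-01,  2.19022693e-01, -3.45315866e-04],
       [ 2.19022948e-01, -9.75719041e-01,  1.14090548e-03],
       [-8.70470758e-05, -1.18883606e-03, -9.99999290e-01]]), 'force': array([ 0.16672402,  0.44453645, -0.12506051]), 'wrist_torque': array([ 0.02886531,  0.04434174, -0.00613781]), 'gripper_force': 0.0, 'grip_width': 94.15862450187144}
```

View pics/top0.png

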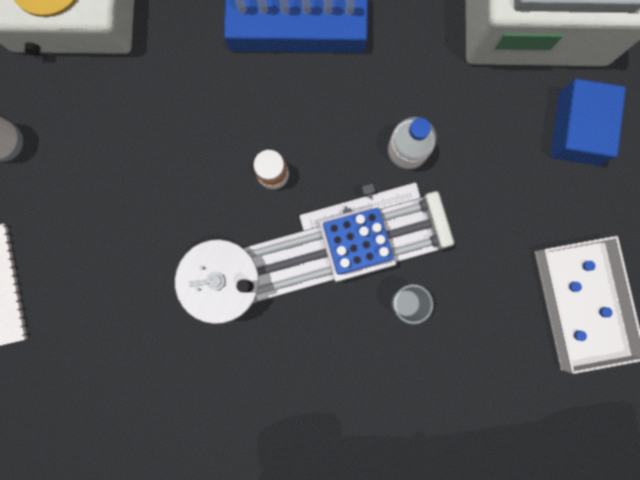

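View pics/side0.png

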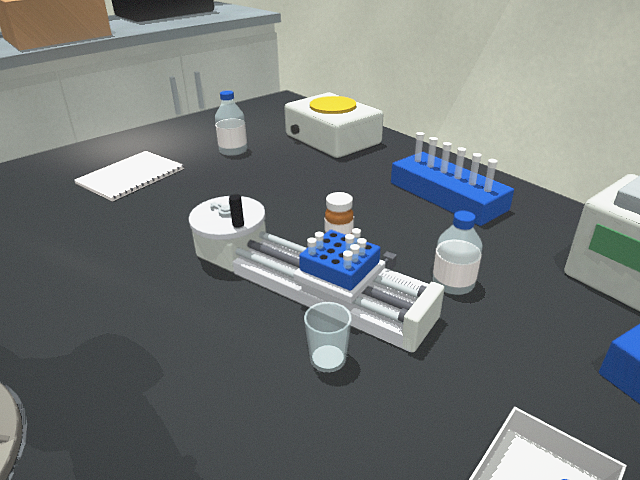

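The top view shows the wheel at about (217,282), the knob at (245,286), the rack at (357,240) and the index clip near (369,190). The side view shows the same layout. I'll zoom in on the wheel and the pointer.

```bash
cat > h.py <<'E'
from cell import *
import numpy as np, cv2
def cal(n):
    c=get_calibration(n); return c['mtx'],c['k1'],np.array(c['eye']),np.array(c['attitude'])
def unproj(n,uv,z):
    K,k,e,R=cal(n)
    p=cv2.undistortPoints(np.array([[uv]],float),K,np.array([k,0,0,0,0]))[0,0]
    d=R@np.array([p[0],p[1],1]); return e+d*(z-e[2])/d[2]
def proj(n,P):
    K,k,e,R=cal(n)
    return cv2.projectPoints(np.array(P,float).reshape(-1,1,3),cv2.Rodrigues(R.T)[0],-R.T@e,K,np.array([k,0,0,0,0]))[0][:,0]
def crop(n,im,x,y,w,h,s): cv2.imwrite(n,cv2.resize(im[y:y+h,x:x+w,::-1],None,fx=s,fy=s,interpolation=cv2.INTER_CUBIC))
E
python3 - <<'E'
from h import *
im=cv2.imread('pics/top0.png')[:,:,::-1]
a=cv2.resize(im[235:330,170:270],None,fx=4,fy=4,interpolation=cv2.INTER_CUBIC)
b=cv2.resize(im[175:270,295:395],None,fx=4,fy=4,interpolation=cv2.INTER_CUBIC)
cv2.imwrite('pics/z0.png',np.hstack([a,b])[:,:,::-1])
w=unproj('top',(217,281.5),80);k=unproj('top',(243.5,286),135);print(w,k,np.hypot(*(k-w)[:2]))
print(unproj('top',(369,190),46),unproj('top',(347,210),46),unproj('top',(440,220),45))
E
```

```text
[524.02190968 127.86296463  80.        ] [517.54417979  77.85710811 135.        ] 50.42367172590931
[ 677.37884199 -106.14638088   46.        ] [643.96020495 -70.9895777   46.        ] [ 630.53745242 -221.1202076    45.        ]
```

View pics/z0.png

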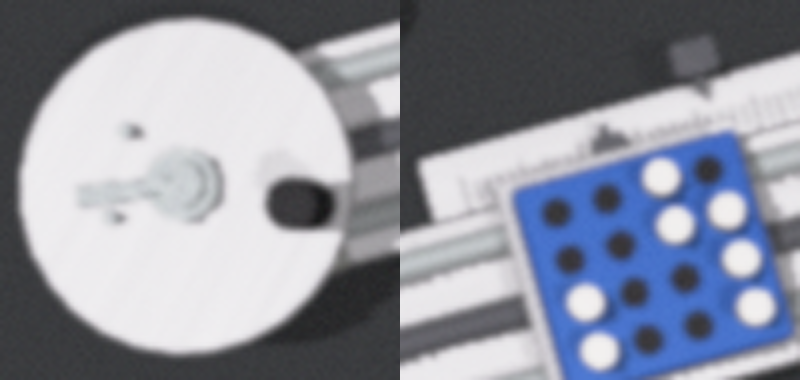

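The zoom shows the pointer tip at about (346.8,206) and the index tip at about (371.5,199.3). The bar sits against the lower pin, and the knob top is at about (244,286). I'll compute the stage frame while moving the arm to a waypoint.

```bash
python3 - <<'E'
from h import *
im=cv2.imread('pics/top0.png')
g=im[235:330,170:270].astype(int).min(2)
_,m=cv2.threshold(g.astype(np.uint8),150,255,0)
# circle fit from left boundary pts (col<245 region): edge subpixel along rays
c0=np.array([216.5,281.5]);pts=[]
gray=cv2.GaussianBlur(im.min(2),(0,0),.7).astype(np.float32)
for a in np.radians(np.r_[70:290:4]):   # left side
    r=np.arange(35,48,.1);xs=c0[0]+r*np.cos(a);ys=c0[1]+r*np.sin(a)
    v=cv2.remap(gray,xs.astype(np.float32)[None],ys.astype(np.float32)[None],1)[0]
    rr=r[np.argmin(np.gradient(v))];pts.append(unproj('top',(c0[0]+rr*np.cos(a),c0[1]+rr*np.sin(a)),79)[:2])
P=np.array(pts);A=np.c_[2*P,np.ones(len(P))];s=np.linalg.lstsq(A,(P**2).sum(1),rcond=None)[0]
W=s[:2];print('centre',W,'R',np.sqrt(s[2]+W@W))
ptr=unproj('top',(346.8,206),46)[:2];idx=unproj('top',(371.5,199.3),46)[:2]
e1=unproj('top',(306,214.5),30)[:2];e2=unproj('top',(416,186),30)[:2]
print('ledge dir',np.degrees(np.arctan2(*(e2-e1)[::-1])))
for z in(45,60):
    e=unproj('top',(440,220.5),z)[:2]-W;print('end',np.hypot(*e),np.degrees(np.arctan2(e[1],e[0])))
for th in(-72,-73,-74,-75):
    u=np.array([np.cos(np.radians(th)),np.sin(np.radians(th))]);n=np.array([-u[1],u[0]])
    print(th,'ptr',u@(ptr-W),n@(ptr-W),'idx',u@(idx-W),n@(idx-W))
print('side proj idx,ptr',proj('side',[[*idx,46],[*ptr,46]]))
E
```

```text
centre [525.05104721 129.86393296] R 63.769987913289484
ledge dir -74.28867978986933
end 366.2585695727378 -73.39392417567801
end 362.41153176499216 -73.57301131397257
-72 ptr 229.3857100564187 57.36626545766127 idx 270.8385914584929 56.183293826084665
-73 ptr 228.34959412116626 61.360860940381805 idx 269.8168077503394 60.90152201534006
-74 ptr 227.24392068747233 65.33676531044392 idx 268.7128352287711 65.60119901102331
-75 ptr 226.0690265541757 69.29276746886099 idx 267.52701017451244 70.2808932459947
side proj idx,ptr [[384.63209824 262.1476098 ]
 [361.56900665 253.61942119]]
```

Emit:
carry_out --pt "20 -15 0" --pt "37 -28 0" --pt "37 -28 0" --pt "37 -28 0" --pt "37 -28 0" --pt "37 -28 0" --pt "37 -28 0" --pt "37 -28 0" --pt "37 -28 0" --pt "37 -28 0" --roll '[0, 0, 0, 0, 0, 0, 0, 0, 0, 0]' --gripper '[94, 94, 94, 94, 94, 94, 94, 94, 94, 94]'

```text
t: 1.35
position: [434.6, -318.3, 185.0]
eef_rot: [[0.976, 0.22, -0.0], [0.22, -0.976, 0.0], [-0.0, -0.0, -1.0]]
force: [0.6, -1.1, -0.1]
grip_width: 93.9
gripper_force: 0.0
```

Emit:
carry_out --pt "18.8 -41.2 0" --pt "18.8 -41.2 0" --pt "18.8 -41.2 0" --pt "18.8 -41.2 0" --pt "18.8 -41.2 0" --pt "18.8 -41.2 0" --pt "18.8 -41.2 0" --pt "18.8 -41.2 0" --pt "18.6 -40.8 0" --pt "0 0 0" --roll '[0, 0, 0, 0, 0, 0, 0, 0, 0, 0]' --gripper '[94, 94, 94, 94, 94, 94, 94, 94, 94, 94]'

```text
t: 2.6
position: [516.9, 82.0, 184.9]
eef_rot: [[0.974, 0.225, -0.0], [0.225, -0.974, 0.001], [0.0, -0.001, -1.0]]
force: [-0.3, -0.4, 0.3]
grip_width: 94.3
gripper_force: 0.0
```

Emit:
carry_out --pt "0 0 20" --pt "0 0 25" --pt "0 0 20" --pt "0 0 14" --pt "0 0 0" --pt "0 0 0" --roll '[0, 0, 0, 0, 0, 0]' --gripper '[94, 94, 94, 94, 60, 50]'

```text
t: 3.35
position: [517.9, 77.7, 106.7]
eef_rot: [[0.976, 0.219, 0.001], [0.219, -0.976, 0.0], [0.001, 0.0, -1.0]]
force: [0.4, 0.1, 0.9]
grip_width: 77.5
gripper_force: 0.0
```

```bash
python3 - <<'E'
from h import *
a=get_image('top');b=get_image('side')
a=cv2.resize(a[215:335,160:300],(560,480),interpolation=cv2.INTER_CUBIC);b=cv2.resize(b[130:270,160:230+10],(240,420),interpolation=cv2.INTER_CUBIC)
b=cv2.copyMakeBorder(b,0,60,0,0,0)
cv2.imwrite('pics/g1.png',np.hstack([a,b])[:,:,::-1]);s=get_state();print(s['position'],s['force'],s['grip_width'])
E
```

```text
[518.03152385  77.70615532 106.77412902] [ 0.17253822 -0.33087147  0.06924925] 69.55615878781528
```

View pics/g1.png

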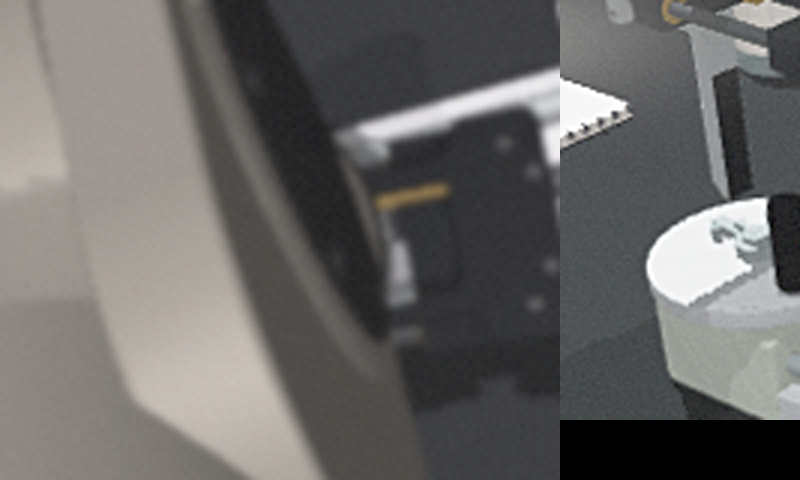

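The top view is blocked by the arm. The side view shows a finger beside the knob, standing clear above the wheel, so I'll close on the knob.

Emit:
carry_out --pt "0 0 0" --pt "0 0 0" --pt "0 0 0" --pt "0 0 0" --pt "0 0 0" --pt "0 0 0" --pt "0 0 0" --pt "0 0 0" --roll '[0, 0, 0, 0, 0, 0, 0, 0]' --gripper '[40, 30, 20, 10, 0, 0, 0, 0]'

```text
t: 4.45
position: [517.6, 78.4, 106.0]
eef_rot: [[0.976, 0.219, 0.0], [0.219, -0.976, 0.001], [0.0, -0.001, -1.0]]
force: [0.9, 6.3, -1.7]
grip_width: 19.3
gripper_force: 30.0
```

```bash
python3 - <<'E'
import numpy as np
c=lambda x:50*np.array([np.cos(np.radians(x)),np.sin(np.radians(x))])
for k in range(24):
    x=111+15*k; print(k,x,np.round(c(x+15)-c(x),1).tolist())
E
```

```text
0 111 [-11.5, -6.2]
1 126 [-9.5, -9.0]
2 141 [-6.8, -11.1]
3 156 [-3.7, -12.5]
4 171 [-0.3, -13.0]
5 186 [3.0, -12.7]
6 201 [6.2, -11.5]
7 216 [9.0, -9.5]
8 231 [11.1, -6.8]
9 246 [12.5, -3.7]
10 261 [13.0, -0.3]
11 276 [12.7, 3.0]
12 291 [11.5, 6.2]
13 306 [9.5, 9.0]
14 321 [6.8, 11.1]
15 336 [3.7, 12.5]
16 351 [0.3, 13.0]
17 366 [-3.0, 12.7]
18 381 [-6.2, 11.5]
19 396 [-9.0, 9.5]
20 411 [-11.1, 6.8]
21 426 [-12.5, 3.7]
22 441 [-13.0, 0.3]
23 456 [-12.7, -3.0]
```

Emit:
carry_out --pt "-11.5 -6.2 0" --pt "-9.5 -9.0 0" --pt "0 0 0" --roll '[0, 0, 0]' --gripper '[0, 0, 0]'

```text
t: 4.82
position: [493.0, 87.9, 106.1]
eef_rot: [[0.976, 0.22, -0.0], [0.22, -0.976, -0.0], [-0.0, 0.0, -1.0]]
force: [-0.8, 0.5, -0.5]
grip_width: 18.9
gripper_force: 30.0
```

Emit:
carry_out --pt "-6.8 -11.1 0" --pt "-3.7 -12.5 0" --pt "-0.3 -13.0 0" --pt "0 0 0" --roll '[0, 0, 0, 0]' --gripper '[0, 0, 0, 0]'

```text
t: 5.32
position: [473.5, 121.2, 105.9]
eef_rot: [[0.976, 0.22, -0.003], [0.22, -0.976, -0.001], [-0.003, 0.001, -1.0]]
force: [-10.5, 0.1, 10.9]
grip_width: 18.9
gripper_force: 30.0
```

Emit:
carry_out --pt "3.0 -12.7 0" --pt "6.2 -11.5 0" --pt "9.0 -9.5 0" --pt "0 0 0" --roll '[0, 0, 0, 0]' --gripper '[0, 0, 0, 0]'

```text
t: 5.82
position: [484.4, 160.0, 106.0]
eef_rot: [[0.975, 0.221, -0.002], [0.221, -0.975, 0.001], [-0.002, -0.001, -1.0]]
force: [-10.1, 8.9, 8.4]
grip_width: 18.7
gripper_force: 30.0
```

```bash
cat > fit.py <<'E'
import numpy as np
def fit(P):
    P=np.array(P,float);A=np.c_[2*P,np.ones(len(P))];s=np.linalg.lstsq(A,(P**2).sum(1),rcond=None)[0]
    return s[:2],np.sqrt(s[2]+s[:2]@s[:2])
E
python3 - <<'E'
from fit import *
P=[(517.6,78.4),(493,87.9),(473.5,121.2),(484.4,160)]
c,r=fit(P);print(c,r,np.degrees(np.arctan2(*(np.array(P)-c).T[::-1])))
E
```

```text
[522.97439933 128.08929241] 50.03251410475181 [ -96.17312015 -126.7166981  -172.07255982  140.40071501]
```

Emit:
carry_out --pt "11.1 -6.8 0" --pt "12.5 -3.7 0" --pt "13.0 -0.3 0" --pt "0 0 0" --roll '[0, 0, 0, 0]' --gripper '[0, 0, 0, 0]'

```text
t: 6.32
position: [519.5, 178.1, 106.1]
eef_rot: [[0.976, 0.22, 0.0], [0.22, -0.976, 0.002], [0.0, -0.002, -1.0]]
force: [1.2, 6.2, 2.7]
grip_width: 18.6
gripper_force: 30.0
```

Emit:
carry_out --pt "12.7 3.0 0" --pt "11.5 6.2 0" --pt "9.5 9.0 0" --pt "0 0 0" --roll '[0, 0, 0, 0]' --gripper '[0, 0, 0, 0]'

```text
t: 6.82
position: [556.2, 165.4, 106.0]
eef_rot: [[0.976, 0.218, -0.001], [0.218, -0.976, -0.001], [-0.001, 0.0, -1.0]]
force: [-1.1, -2.3, 4.5]
grip_width: 18.8
gripper_force: 30.0
```

Emit:
carry_out --pt "6.8 11.1 0" --pt "3.7 12.5 0" --pt "0.3 13.0 0" --pt "-3.0 12.7 0" --pt "-6.2 11.5 0" --pt "-9.0 9.5 0" --pt "0 0 0" --roll '[0, 0, 0, 0, 0, 0, 0]' --gripper '[0, 0, 0, 0, 0, 0, 0]'

```text
t: 7.7
position: [562.0, 96.7, 105.8]
eef_rot: [[0.976, 0.219, -0.003], [0.219, -0.976, 0.001], [-0.003, -0.002, -1.0]]
force: [-9.8, 6.4, 5.3]
grip_width: 18.8
gripper_force: 30.0
```

Emit:
carry_out --pt "-11.1 6.8 0" --pt "-12.5 3.7 0" --pt "-13.0 0.3 0" --pt "-12.7 -3.0 0" --pt "-11.5 -6.2 0" --pt "-9.5 -9.0 0" --pt "0 0 0" --roll '[0, 0, 0, 0, 0, 0, 0]' --gripper '[0, 0, 0, 0, 0, 0, 0]'

```text
t: 8.57
position: [493.3, 87.8, 106.1]
eef_rot: [[0.976, 0.219, -0.0], [0.219, -0.976, -0.0], [-0.0, 0.0, -1.0]]
force: [-2.0, -0.2, 0.6]
grip_width: 18.7
gripper_force: 30.0
```

```bash
python3 - <<'E'
from h import *
a=get_image('top');b=get_image('side')
a=cv2.resize(a[175:275,295:395],(400,400),interpolation=cv2.INTER_CUBIC);b=cv2.resize(b[200:300,310:410],(400,400),interpolation=cv2.INTER_CUBIC)
cv2.imwrite('pics/g2.png',np.hstack([a,b])[:,:,::-1]);s=get_state();print(s['position'],s['force'],s['grip_width'])
E
```

```text
[493.82592842  87.52806694 106.02641561] [-1.15958598 -1.62199934  3.44069793] 18.94482647738077
```

View pics/g2.png

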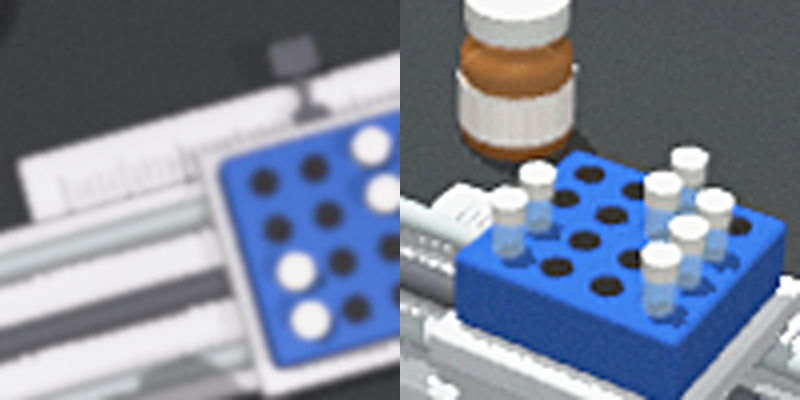

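The pointer tip at crop (311,98) is almost opposite the index tip at (307,88), about 0.5 mm past it. The knob angle here is about -126.4°. I'll keep winding out.

Emit:
carry_out --pt "-6.8 -11.1 0" --pt "-3.7 -12.5 0" --pt "-0.3 -13.0 0" --pt "3.0 -12.7 0" --pt "6.2 -11.5 0" --pt "9.0 -9.5 0" --pt "11.1 -6.8 0" --pt "12.5 -3.7 0" --pt "13.0 -0.3 0" --pt "0 0 0" --roll '[0, 0, 0, 0, 0, 0, 0, 0, 0, 0]' --gripper '[0, 0, 0, 0, 0, 0, 0, 0, 0, 0]'

```text
t: 9.93
position: [519.8, 178.1, 106.1]
eef_rot: [[0.976, 0.219, 0.001], [0.219, -0.976, 0.002], [0.001, -0.002, -1.0]]
force: [1.2, 6.6, 4.8]
grip_width: 18.6
gripper_force: 30.0
```

Emit:
carry_out --pt "6.4 1.0 0" --pt "6.3 2.0 0" --pt "6.0 2.8 0" --pt "5.5 3.4 0" --pt "0 0 0" --roll '[0, 0, 0, 0, 0]' --gripper '[0, 0, 0, 0, 0]'

```text
t: 10.55
position: [544.8, 173.1, 106.0]
eef_rot: [[0.976, 0.219, 0.0], [0.219, -0.976, 0.0], [0.0, -0.0, -1.0]]
force: [-0.8, 3.1, 3.5]
grip_width: 18.9
gripper_force: 30.0
```

Emit:
carry_out --pt "5.0 4.2 0" --pt "4.5 4.8 0" --pt "0 0 0" --roll '[0, 0, 0]' --gripper '[0, 0, 0]'

```text
t: 10.92
position: [555.8, 165.8, 106.0]
eef_rot: [[0.976, 0.218, -0.0], [0.218, -0.976, -0.0], [-0.0, 0.0, -1.0]]
force: [-2.6, -0.1, 3.7]
grip_width: 18.9
gripper_force: 30.0
```

Emit:
carry_out --pt "3.8 5.4 0" --pt "0 0 0" --roll '[0, 0]' --gripper '[0, 0]'

```text
t: 11.18
position: [560.4, 161.3, 105.9]
eef_rot: [[0.976, 0.219, -0.001], [0.219, -0.976, -0.0], [-0.001, 0.0, -1.0]]
force: [-4.1, -1.9, 4.1]
grip_width: 18.6
gripper_force: 30.0
```

Emit:
carry_out --pt "3.0 5.7 0" --pt "0 0 0" --roll '[0, 0]' --gripper '[0, 0]'

```text
t: 11.42
position: [564.3, 156.3, 105.9]
eef_rot: [[0.976, 0.219, -0.001], [0.219, -0.976, -0.001], [-0.001, 0.0, -1.0]]
force: [-4.2, -0.7, 6.1]
grip_width: 18.7
gripper_force: 30.0
```

Emit:
carry_out --pt "2.3 6.1 0" --pt "0 0 0" --roll '[0, 0]' --gripper '[0, 0]'

```text
t: 11.68
position: [567.7, 150.8, 105.8]
eef_rot: [[0.976, 0.219, -0.002], [0.219, -0.976, -0.001], [-0.002, 0.0, -1.0]]
force: [-6.8, -0.5, 5.8]
grip_width: 18.8
gripper_force: 30.0
```

Emit:
carry_out --pt "0.8 3.2 0" --pt "0 0 0" --roll '[0, 0]' --gripper '[0, 0]'

```text
t: 11.92
position: [568.9, 148.2, 105.8]
eef_rot: [[0.976, 0.219, -0.002], [0.219, -0.976, -0.001], [-0.002, 0.0, -1.0]]
force: [-7.2, 0.9, 6.6]
grip_width: 18.7
gripper_force: 30.0
```

Emit:
carry_out --pt "0.6 3.2 0" --pt "0 0 0" --roll '[0, 0]' --gripper '[0, 0]'

```text
t: 12.18
position: [570.1, 145.3, 105.8]
eef_rot: [[0.976, 0.219, -0.002], [0.219, -0.976, -0.0], [-0.002, 0.0, -1.0]]
force: [-8.0, 0.3, 6.6]
grip_width: 18.7
gripper_force: 30.0
```

Emit:
carry_out --pt "0.5 4.3 0" --pt "0 0 0" --roll '[0, 0]' --gripper '[0, 0]'

```text
t: 12.42
position: [571.1, 142.2, 105.8]
eef_rot: [[0.976, 0.22, -0.002], [0.22, -0.976, 0.001], [-0.002, -0.001, -1.0]]
force: [-9.8, 6.7, 6.8]
grip_width: 18.7
gripper_force: 30.0
```

Emit:
carry_out --pt "0.1 4.3 0" --pt "0 0 0" --roll '[0, 0]' --gripper '[0, 0]'

```text
t: 12.68
position: [571.9, 139.3, 105.8]
eef_rot: [[0.975, 0.22, -0.002], [0.22, -0.975, 0.002], [-0.002, -0.002, -1.0]]
force: [-11.3, 11.5, 5.7]
grip_width: 19.1
gripper_force: 30.0
```

Emit:
carry_out --pt "-0.2 2.0 0" --pt "0 0 0" --roll '[0, 0]' --gripper '[0, 0]'

```text
t: 12.92
position: [572.1, 138.0, 105.8]
eef_rot: [[0.975, 0.221, -0.002], [0.221, -0.975, 0.003], [-0.002, -0.003, -1.0]]
force: [-11.3, 14.0, 5.2]
grip_width: 18.8
gripper_force: 30.0
```

```bash
python3 - <<'E'
from h import *
a=get_image('top');b=get_image('side')
a=cv2.resize(a[150:260,340:470],(520,440),interpolation=cv2.INTER_CUBIC)
cv2.imwrite('pics/g3.png',a[:,:,::-1]);s=get_state();print(s['position'],s['force'],s['grip_width'])
E
```

```text
[572.0775546  138.13269213 105.85804021] [-11.41531113  13.74185334   4.9425673 ] 18.93700889820109
```

View pics/g3.png

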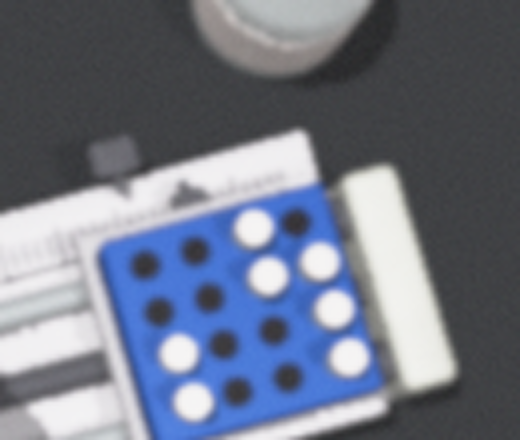

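The carriage is up against its end block, with the pointer at crop (186,180) about 25 mm past the index at (124,192), and the force is about 16 N. Now I'll wind back anticlockwise.

```bash
python3 - <<'E'
import numpy as np
c=lambda x:50*np.array([np.cos(np.radians(x)),np.sin(np.radians(x))])
for k in range(17):
    x=4.75-15*k; print(k,x,np.round(c(x-15)-c(x),1).tolist())
E
```

```text
0 4.75 [-0.6, -13.0]
1 -10.25 [-4.0, -12.4]
2 -25.25 [-7.1, -11.0]
3 -40.25 [-9.7, -8.8]
4 -55.25 [-11.6, -6.0]
5 -70.25 [-12.8, -2.8]
6 -85.25 [-13.0, 0.6]
7 -100.25 [-12.4, 4.0]
8 -115.25 [-11.0, 7.1]
9 -130.25 [-8.8, 9.7]
10 -145.25 [-6.0, 11.6]
11 -160.25 [-2.8, 12.8]
12 -175.25 [0.6, 13.0]
13 -190.25 [4.0, 12.4]
14 -205.25 [7.1, 11.0]
15 -220.25 [9.7, 8.8]
16 -235.25 [11.6, 6.0]
```

Emit:
carry_out --pt "-0.6 -13.0 0" --pt "-4.0 -12.4 0" --pt "-7.1 -11.0 0" --pt "-9.7 -8.8 0" --pt "-11.6 -6.0 0" --pt "0 0 0" --roll '[0, 0, 0, 0, 0, 0]' --gripper '[0, 0, 0, 0, 0, 0]'

```text
t: 13.78
position: [529.9, 178.1, 106.1]
eef_rot: [[0.976, 0.219, 0.0], [0.219, -0.976, -0.0], [0.0, 0.0, -1.0]]
force: [-0.4, -0.1, 1.2]
grip_width: 18.9
gripper_force: 30.0
```

Emit:
carry_out --pt "-12.8 -2.8 0" --pt "-13.0 0.6 0" --pt "-12.4 4.0 0" --pt "-11.0 7.1 0" --pt "-8.8 9.7 0" --pt "0 0 0" --roll '[0, 0, 0, 0, 0, 0]' --gripper '[0, 0, 0, 0, 0, 0]'

```text
t: 14.52
position: [476.6, 147.3, 106.0]
eef_rot: [[0.976, 0.219, -0.002], [0.219, -0.976, 0.0], [-0.002, -0.001, -1.0]]
force: [-9.1, 2.7, 7.2]
grip_width: 18.8
gripper_force: 30.0
```

Emit:
carry_out --pt "-6.0 11.6 0" --pt "-2.8 12.8 0" --pt "0.6 13.0 0" --pt "4.0 12.4 0" --pt "7.1 11.0 0" --pt "9.7 8.8 0" --pt "0 0 0" --roll '[0, 0, 0, 0, 0, 0, 0]' --gripper '[0, 0, 0, 0, 0, 0, 0]'

```text
t: 15.4
position: [506.0, 81.5, 106.0]
eef_rot: [[0.976, 0.218, 0.0], [0.218, -0.976, 0.0], [0.0, -0.0, -1.0]]
force: [-0.3, -2.8, 3.9]
grip_width: 18.9
gripper_force: 30.0
```

Emit:
carry_out --pt "11.6 6.0 0" --pt "0 0 0" --pt "0 0 0" --roll '[0, 0, 0]' --gripper '[0, 0, 0]'

```text
t: 15.78
position: [518.1, 78.9, 106.0]
eef_rot: [[0.976, 0.219, 0.0], [0.219, -0.976, 0.0], [0.0, -0.0, -1.0]]
force: [1.5, -0.9, 1.9]
grip_width: 18.9
gripper_force: 30.0
```

```bash
python3 - <<'E'
from h import *
I=[get_image('top').astype(float) for _ in range(6)]
a=np.mean(I,0).astype(np.uint8); np.save('a4.npy',a)
a=cv2.resize(a[185:225,340:400],None,fx=12,fy=12,interpolation=cv2.INTER_CUBIC)
cv2.imwrite('pics/g4.png',a[:,:,::-1]);s=get_state();print(s['t'],s['position'],s['force'],s['grip_width'])
p=s['position'][:2]-[523,128.1];print(np.degrees(np.arctan2(p[1],p[0])),np.hypot(*p))
E
```

```text
16.075 [518.01493486  78.83760155 106.01700193] [0.75939896 0.57888089 1.32324204] 18.77179630292362
-95.77832581654573 49.513985651996066
```

View pics/g4.png

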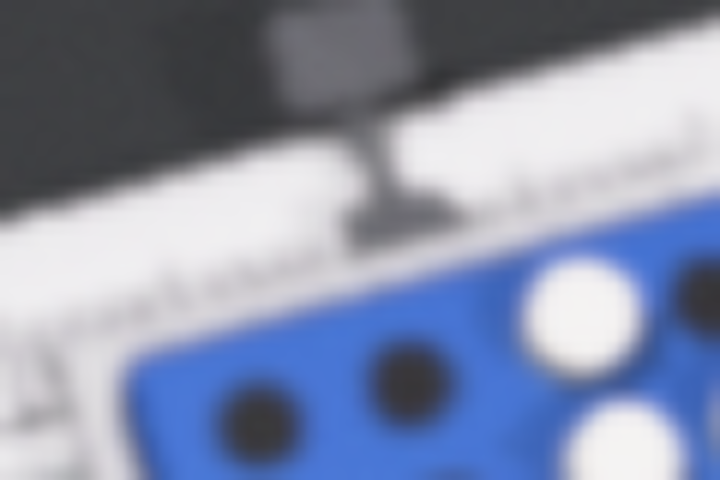

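The pointer triangle's base is centred at about (405,230), against the index axis at about (396,225) on the same line. That puts it roughly 1 mm too far out. I'll measure it numerically.

```bash
cat > prof.py <<'E'
from h import *
def prof(a,th=-73.8):
    W=np.array([524,128.1]);u=np.array([np.cos(np.radians(th)),np.sin(np.radians(th))]);n=np.array([-u[1],u[0]])
    g=a.max(2).astype(np.float32); xs=np.arange(250,290,.25)
    for y in np.arange(56,76,1.):
        uv=proj('top',[[*(W+u*x+n*y),46] for x in xs]).astype(np.float32)
        v=cv2.remap(g,uv[:,0][None],uv[:,1][None],cv2.INTER_CUBIC)[0]
        i=np.argmin(np.where((xs>258)&(xs<283),v,999)); m=v[i]; bg=np.median(v)
        h=(bg+m)/2; l=i
        while l>0 and v[l]<h:l-=1
        r=i
        while r<len(v)-1 and v[r]<h:r+=1
        w=np.clip(bg-v[l:r+1],0,None); print(y,int(bg),int(m),'mid %.2f wid %.1f cen %.2f'%((xs[l]+xs[r])/2,xs[r]-xs[l],(w*xs[l:r+1]).sum()/w.sum()))
E
python3 - <<'E'
from prof import *
prof(np.load('a4.npy'))
E
```

```text
56.0 204 181 mid 268.50 wid 16.5 cen 268.32
57.0 196 151 mid 268.50 wid 16.0 cen 268.44
58.0 196 130 mid 268.62 wid 15.8 cen 268.52
59.0 204 116 mid 268.25 wid 15.5 cen 268.22
60.0 212 113 mid 267.88 wid 14.8 cen 267.83
61.0 219 113 mid 267.62 wid 14.2 cen 267.54
62.0 225 115 mid 267.25 wid 13.0 cen 267.19
63.0 227 118 mid 266.88 wid 10.2 cen 266.89
64.0 231 124 mid 266.88 wid 7.2 cen 266.96
65.0 235 130 mid 267.12 wid 5.8 cen 267.11
66.0 237 135 mid 267.12 wid 5.2 cen 267.13
67.0 238 139 mid 267.00 wid 5.5 cen 267.04
68.0 238 139 mid 266.88 wid 5.8 cen 266.92
69.0 238 135 mid 266.75 wid 6.0 cen 266.80
70.0 236 131 mid 266.62 wid 6.8 cen 266.65
71.0 231 126 mid 266.50 wid 7.0 cen 266.54
72.0 215 120 mid 266.38 wid 7.8 cen 266.39
73.0 182 112 mid 266.25 wid 8.5 cen 266.21
74.0 142 103 mid 265.62 wid 10.2 cen 265.58
75.0 100 85 mid 262.38 wid 4.2 cen 262.42
```

```bash
cat > prof2.py <<'E'
from h import *
def prof2(a,lo,hi,ys,th=-73.8):
    W=np.array([524,128.1]);u=np.array([np.cos(np.radians(th)),np.sin(np.radians(th))]);n=np.array([-u[1],u[0]])
    g=a.max(2).astype(np.float32); xs=np.arange(lo,hi,.25);o={}
    for y in ys:
        uv=proj('top',[[*(W+u*x+n*y),46] for x in xs]).astype(np.float32)
        v=cv2.remap(g,uv[:,0][None],uv[:,1][None],cv2.INTER_CUBIC)[0]
        i=np.argmin(v);m=v[i];bg=np.median(v);h=(bg+m)/2
        l=r=i
        while l>0 and v[l]<h:l-=1
        while r<len(v)-1 and v[r]<h:r+=1
        o[y]=(round((xs[l]+xs[r])/2,2),round(xs[r]-xs[l],1),int(bg-m))
    return o
E
python3 - <<'E'
from prof2 import *
t0=cv2.imread('pics/top0.png')[:,:,::-1]
g3=np.full_like(t0,200);g3[150:260,340:470]=cv2.resize(cv2.imread('pics/g3.png'),(130,110),interpolation=cv2.INTER_AREA)[:,:,::-1]
a4=np.load('a4.npy');ys=range(56,77)
A=prof2(t0,212,242,ys);B=prof2(t0,254,284,ys);C=prof2(g3,280,306,ys);D=prof2(g3,255,281,ys);E=prof2(a4,252,283,ys)
print('y ptr0 idx0 ptr_stop idx_stop now')
for y in ys: print(y,A[y],B[y],C[y],D[y],E[y])
E
```

```text
y ptr0 idx0 ptr_stop idx_stop now
56 (np.float64(224.88), np.float64(13.8), 14) (np.float64(259.75), np.float64(11.5), 18) (np.float64(289.88), np.float64(3.2), 5) (np.float64(266.0), np.float64(2.5), 6) (np.float64(265.5), np.float64(7.5), 10)
57 (np.float64(224.5), np.float64(13.5), 23) (np.float64(260.25), np.float64(12.5), 20) (np.float64(289.25), np.float64(7.5), 7) (np.float64(265.75), np.float64(2.5), 7) (np.float64(268.38), np.float64(13.2), 21)
58 (np.float64(224.38), np.float64(13.2), 37) (np.float64(260.12), np.float64(12.2), 20) (np.float64(289.38), np.float64(6.8), 13) (np.float64(280.0), np.float64(1.5), 10) (np.float64(268.38), np.float64(13.8), 33)
59 (np.float64(224.25), np.float64(13.0), 51) (np.float64(259.75), np.float64(11.5), 19) (np.float64(291.0), np.float64(11.5), 18) (np.float64(280.12), np.float64(1.2), 14) (np.float64(268.25), np.float64(13.5), 47)
60 (np.float64(224.0), np.float64(12.5), 64) (np.float64(260.88), np.float64(4.2), 16) (np.float64(291.0), np.float64(11.5), 29) (np.float64(280.12), np.float64(1.2), 15) (np.float64(267.88), np.float64(13.2), 6
[... 2692 characters left out ...]
.38), np.float64(7.8), 57) (np.float64(266.25), np.float64(8.0), 61)
74 (np.float64(213.5), np.float64(3.0), 11) (np.float64(265.62), np.float64(9.2), 23) (np.float64(280.5), np.float64(1.0), 21) (np.float64(266.12), np.float64(8.8), 27) (np.float64(265.62), np.float64(9.2), 27)
75 (np.float64(213.88), np.float64(3.8), 10) (np.float64(262.38), np.float64(4.2), 10) (np.float64(280.88), np.float64(1.8), 16) (np.float64(276.38), np.float64(2.8), 9) (np.float64(262.5), np.float64(3.5), 11)
76 (np.float64(215.5), np.float64(4.0), 3) (np.float64(277.12), np.float64(4.2), 14) (np.float64(280.62), np.float64(1.2), 14) (np.float64(277.0), np.float64(4.5), 17) (np.float64(277.12), np.float64(4.2), 15)
```

```bash
python3 - <<'E'
from h import *
t0=cv2.imread('pics/top0.png')
a4=np.load('a4.npy')[:,:,::-1]
def c(im,x,y):
    z=cv2.resize(im[y:y+24,x:x+24].astype(np.float32),(390,390),interpolation=cv2.INTER_LANCZOS4); return np.clip((z-60)*1.25,0,255)
cv2.imwrite('pics/z5.png',np.hstack([c(t0,335,196),c(t0,360,184)]))
side=np.array(get_image('side'))
E
```

```text
[ WARN:0@0.127] global loadsave.cpp:1063 imwrite_ Unsupported depth image for selected encoder is fallbacked to CV_8U.
```

View pics/z5.png

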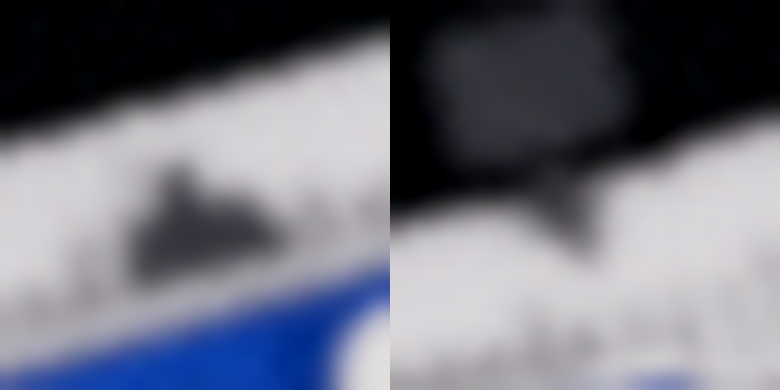

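Left crop: the pointer apex is at (182,165), with a shadow lobe to its right. Right crop: the index blade runs down to about (588,255), with its shadow on the right side. Allowing for the shadow, the pointer is about 0.8 mm too far out, so I'll wind in another 7°.

Emit:
carry_out --pt "3.0 0.9 0" --pt "3.0 0.7 0" --pt "0 0 0" --pt "0 0 0" --roll '[0, 0, 0, 0]' --gripper '[0, 0, 0, 0]'

```text
t: 16.62
position: [524.3, 78.6, 105.9]
eef_rot: [[0.976, 0.219, -0.0], [0.219, -0.976, 0.0], [-0.0, -0.0, -1.0]]
force: [-2.8, 1.1, 3.0]
grip_width: 18.9
gripper_force: 30.0
```

```bash
python3 - <<'E'
from prof2 import *
a=np.mean([get_image('top').astype(float) for _ in range(6)],0).astype(np.uint8);np.save('a5.npy',a)
s=get_state();p=s['position'][:2]-[523,128.1];print(np.degrees(np.arctan2(p[1],p[0])),np.hypot(*p),s['force'])
ys=range(57,75);E=prof2(a,252,283,ys);F=prof2(np.load('a4.npy'),252,283,ys)
for y in ys: print(y,F[y][0],E[y][0],E[y][1])
def c(im,x,y):
    z=cv2.resize(im[y:y+24,x:x+24,::-1].astype(np.float32),(390,390),interpolation=cv2.INTER_LANCZOS4); return np.clip((z-60)*1.25,0,255).astype(np.uint8)
cv2.imwrite('pics/z6.png',np.hstack([c(np.load('a4.npy'),360,184),c(a,360,184)]))
E
```

```text
-88.5242565309978 49.57354702785315 [-3.82001895  1.22885785  1.76965123]
57 268.38 267.25 13.5
58 268.38 267.38 13.2
59 268.25 267.12 13.2
60 267.88 267.0 13.0
61 267.5 266.75 12.5
62 267.12 266.62 11.2
63 266.75 266.62 8.8
64 267.0 266.38 7.2
65 267.0 266.5 6.0
66 267.12 266.62 5.8
67 267.12 266.62 5.8
68 266.88 266.62 5.8
69 266.75 266.75 6.0
70 266.62 266.5 6.5
71 266.5 266.5 7.0
72 266.5 266.38 7.2
73 266.25 266.25 8.0
74 265.62 265.62 9.2
```

View pics/z6.png

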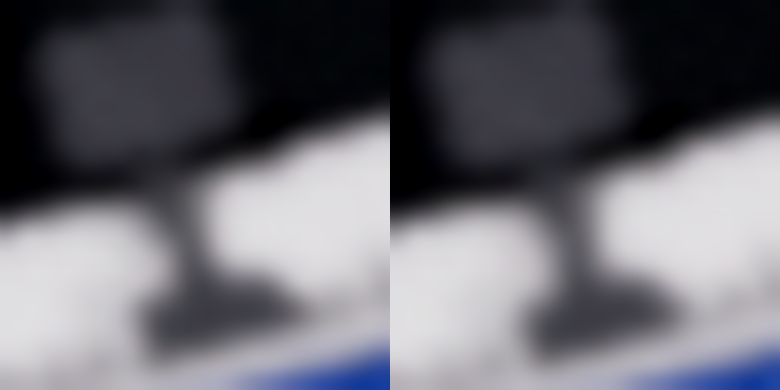

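The pointer and index now form one straight neck, within about 1 mm. I'll release and lift off.

Emit:
carry_out --pt "0 0 0" --pt "0 0 0" --pt "0 0 0" --pt "0 0 0" --pt "0 0 0" --pt "0 0 0" --roll '[0, 0, 0, 0, 0, 0]' --gripper '[30, 45, 60, 60, 60, 60]'

```text
t: 17.68
position: [524.4, 78.4, 106.0]
eef_rot: [[0.976, 0.219, 0.0], [0.219, -0.976, 0.0], [0.0, -0.0, -1.0]]
force: [-1.0, 0.4, -0.3]
grip_width: 60.1
gripper_force: 0.0
```

Emit:
carry_out --pt "0 0 -10" --pt "0 0 -20" --pt "0 0 -25" --pt "0 0 -25" --pt "-20 0 0" --pt "-40 0 0" --pt "-40 0 0" --pt "0 0 0" --pt "0 0 0" --roll '[0, 0, 0, 0, 0, 0, 0, 0, 0]' --gripper '[60, 60, 60, 60, 60, 60, 60, 60, 60]'

```text
t: 18.8
position: [427.5, 56.7, 186.8]
eef_rot: [[0.976, 0.219, 0.002], [0.219, -0.976, 0.0], [0.002, 0.0, -1.0]]
force: [-0.1, -0.0, -1.0]
grip_width: 60.1
gripper_force: 0.0
```

```bash
python3 - <<'E'
from prof2 import *
a=np.mean([get_image('top').astype(float) for _ in range(4)],0).astype(np.uint8)
E=prof2(a,252,283,range(57,75))
print([float(E[y][0]) for y in range(57,75)])
s=get_image('side')
x=cv2.resize(a[175:335,165:405],(600,400),interpolation=cv2.INTER_CUBIC);y=cv2.resize(s[180:280,185:235],(200,400),interpolation=cv2.INTER_CUBIC)
cv2.imwrite('pics/f.png',np.hstack([x,y])[:,:,::-1])
E
```

```text
[267.25, 267.38, 267.12, 267.0, 266.75, 266.62, 266.5, 266.5, 266.5, 266.5, 266.62, 266.62, 266.62, 266.5, 266.5, 266.38, 266.25, 265.5]
```

View pics/f.png

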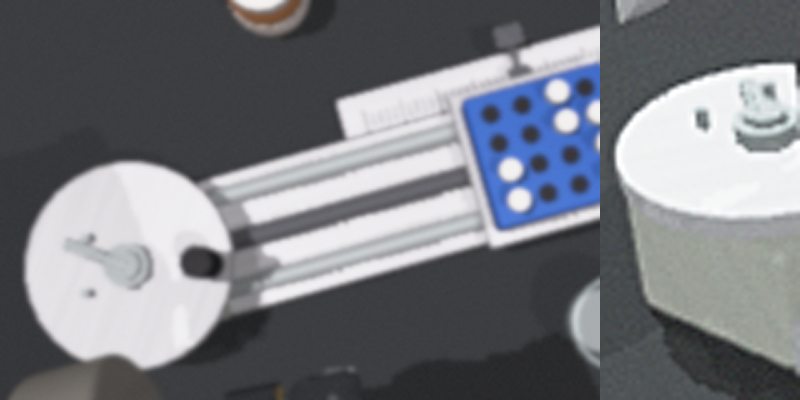

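The bar lies against the upper pin, so the slack is taken up inward. The pointer lines up with the clip, the robot is clear, and the glassware has not moved.

```bash
python3 -c "
from cell import *
print(sign_off())"
```

```text
the job is handed in; nothing more can be done
None
```

I wound the stage out to its end stop (about 16 N at the knob), then wound it back in to the index clip with the slack taken up inward, released the knob and handed the job in; the pointer sits within about 1 mm of the mark by camera, though shadows around the blades could hide up to about 1.4 mm, and the hand-in returned no verdict.

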